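# Calibrate the roast-colour reader

## Robot

A 6-joint arm with a two-finger parallel gripper is mounted at the origin on the work surface. World frame = base frame: x ahead of the robot, y to its left, z up, the work surface at z = 0. Lengths are in mm, angles in degrees, forces in N, time in s.
With the tool pointing down it reaches from about 350 to 850 mm from the base axis. Payload 8.1 kg.
Tool frame: the origin (TCP) lies midway between the tips of the shut fingers; the grasp point (between the pads) lies 19 mm behind it (r.pinch_z is the distance from the TCP to the grasp point, in mm); z points along the fingers, y is the line along which they close (so a half turn about z gives the same grasp; the last joint's range is limited). The gripper opens to 85 mm and grips with 20 to 120 N. Pads are 22 mm wide; open, the fingers measure 114 mm over their backs; the gripper's body (76 mm by 85 mm) begins 54 mm behind the grasp point. The pads swing forward as they close: fully open they stand 13 mm farther back than shut.
Start: joints at [-77.43, 7.471, 85.268, -0, 87.261, -4.893], TCP at [180.082, -572.342, 231.292] pointing down, gripper open.
Joint ranges: [-169.43, 169.43], [-51.17, 129.36], [1.28, 143.12], [-76.62, 256.62], [0, 156.53], [-152.29, 152.29]. Speed limits (degrees/s): [136.94, 136.94, 159.86, 180, 180, 180].

## Interface

Orientations are given as [roll, pitch, yaw] about the fixed x, y, z axes, in that order (R = Rz(yaw) Ry(pitch) Rx(roll)).
In Python, from bench import sensors, optics, job, r gives the robot as it stands.
- The arm moves only by the tool play_rows, never from a script. Its argument "motion" is a list that holds one entry, the list of rows, each a list of 6 numbers: the shift along the tool's x, y, z in cm, then the turn, a rotation vector about the tool's x, y, z in degrees. In form: [[[x, y, z, ax, ay, az], ...]]. A call has 1 to 5 rows; each row is the pose to reach, as a shift and turn from the pose commanded when the call began, along the tool's axes at that moment; what a row does not reach only later rows make up. A row lasts 1/10 s, in which the tool goes at most 50 mm and 8.59 degrees, less where a joint would pass 70% of its speed; a pose out of reach is approached as far as the arm can. A call with a gripper value outside its range is refused whole. "jaw" is the opening, from 0 (shut) to 1 (fully open), set as the call begins (left out, the last holds). The fingers move at their own pace and stop on an object; "squeeze" is the grip in N (left out, the last holds). Time passes only in rows, so rows that repeat a pose let the fingers close. It gives the time, the measured TCP pose, the force, the opening and the grip force at its end, in the units of the state.
- sensors.sense(): the state, without advancing time (a new reading comes with each control period).
- optics.snapshot(name): name is "scene" or "top" or "wrist"; returns a dict with "pixels" (384x512x3 uint8, red, green, blue), "mtx" (3x3 intrinsics, pixels), "R" (3x3) and "t" (3): a world point X has camera coordinates R X + t; the wrist camera has in their place "T_tool_cam" (4x4, takes a point from camera to tool coordinates, whose origin is the TCP and whose axes are the flange's). Camera axes: x right, y down, z forward; pixel columns grow to the right and rows downward; lengths in mm; the calibration is good to about 2 mm. A picture is of the moment at which its call begins: read the wrist's pose just before it. There is no depth.
- job.hand_in(): hands the job in; it is judged then, once.
The state is a dict: "time": time; "joint_pos": joint angles; "qd": joint speeds; "joint_efforts": joint torques, N m; "tool_pos": TCP position; "tcp_rot": TCP orientation; "ft_force": force on the tool from outside, world axes, zero at the start; "wrist_torque": the same for the moment, N m; "finger_gap": finger opening in mm; "grip_force": force on a finger pad.
Only numpy, scipy, OpenCV 4.12 (cv2) and the standard library are available. Lean on these libraries where they do the work, as an engineer would, in place of code of your own. Each camera call takes 0.05 s, during which the arm holds its last target. There are 200 camera calls.

## Task

Get the roast-colour reader ready for calibration: first blow the dust off its window by pressing the nozzle cap of the air canister all the way down for a moment and letting it spring back up, then pick up the rectangular reference slide by its rib. Hold the slide flat against the reader's sloping bed, centred over the window with its long side running up the slope, and push gently so that the sprung bed gives a few millimetres. Finish while still gripping the slide by the rib and pressing it there; leave everything else where it stands.

Things in the scene. Friction and masses are not known exactly. Their poses are not given: they have to be found in the camera images.
- reader: roast-colour reader, fixed to the table: white housing 170 x 130 mm, 34 mm high, with two upright cheeks (8 mm thick, their outer sides at y +-58 mm, 93 mm high) that carry a tilting bed between them. Origin at the centre of its underside, z up; -x is its front, towards which the bed slopes down
- bed_window (a point): centre of the upper face of the bed and of its dark window (46 mm along x, 30 along y). Bed: grey plate 112 (x) x 84 (y) x 10 mm. Turns with the bed: z is the outward normal of the face, x points up the slope (rear), y is level. Level, the face is 100 mm above the table; the tilt axis (along y) is 22 mm below this point along the normal. Gives along the normal when pushed (joint bed)
- cradle (a joint): tilt of the bed about a level axis, rad: 0 level, larger = steeper, sloping down to the reader's front (-x). Clamped at a different value each time (0.2 to 0.5); does not yield to ordinary pushes
- bed (a joint): how far the bed is pushed in along its normal, m: 0 free, 0.006 at its stop. Spring: begins to give at about 4 N, then 1.5 N per mm
- canister: air-duster canister fixed on the table beside the reader: aluminium can 53 mm across in a black foot 76 mm across. Origin at the centre of the foot's underside, z up
- nozzle_top (a point): centre of the top of the canister's sprung white nozzle cap (31 mm across, 20 high; top 161 mm above the table when free); a thin spout leaves its side level, towards the reader. Presses straight down 6 mm
- nozzle (a joint): how far the nozzle cap is pressed, m: 0 free, 0.006 fully down. Spring: about 2 N at the start, 7 N fully down
- slide: reference slide, loose, lying flat: white plate 80 mm (x) by 56 mm (y), 6 thick, with an upright black rib on its upper side, 50 mm long (x), 14 thick (y), from 6 to 40 mm above the underside. About 0.1 kg. Origin: centre of its underside; z up through the rib, x along the rib. Same after half a turn about z
- slide_grip (a point): point inside the slide's rib, on the slide's z axis 28 mm above its underside: the place to pinch it across the rib; the centre of the grip must stay within 30 mm of it
- disc_cap: round white disc, 72 mm across and 8 thick, with a black knob 18 mm across up to 38 mm; a bystander, not the slide. Origin at the centre of its underside
- jar: closed glass jar of coffee beans, 86 mm across, 145 tall, standing loose just behind the reader (two like it, fixed, stand farther off); bystander. Origin at the centre of its underside
- mug: white mug, 80 mm across, 85 tall; bystander. Origin at the centre of its underside
- scoop: black spoon 160 mm long, lying flat; bystander. Origin near its middle
- pen: black pen 140 mm long, 9 thick, lying flat; bystander. Origin near its middle
Not all that is in view belongs to the job. What is shaped like the slide but orange or yellow is not meant.

How it is judged:
By the outcome, as a careful person would: the job done as asked, in the order asked, and still so for the second after the job is handed in, while the arm keeps its last pose, push and grip.
It also fails if it takes over 48 s, if anything falls off the work surface, if the arm or the gripper's body presses on something with over 40 N, if the wrist force passes 120 N, or if a joint passes its speed limit or range.

## Working session

There is one attempt and no reset: what is moved stays moved. The work goes in short steps, Python scripts to look and compute and a tool call to move; the robot and the scene stay as the last step left them, time stands still between calls to the robot, and variables do not carry over. Pictures are saved under pics/ and viewed, at most 10 in all, crops included, and the job is handed in when it is done.

Besides the shell and the picture viewer there is one more tool, called as name([rows], argument=value, ...), one row to a line, values as JSON. play_rows: Moves the arm, as the interface text tells. Its arguments: {"type":"object","properties":{"motion":{"type":"array","items":{"type":"array","items":{"type":"array","items":{"type":"number"}}}},"jaw":{"type":"number"},"squeeze":{"type":"number"}},"required":["motion"]}

```bash
mkdir -p pics; ls; cat > h.py <<'E'
import numpy as np, cv2
from bench import sensors, optics, job, r
from scipy.spatial.transform import Rotation as Ro
def snap(n):
    s=sensors.sense(); d=optics.snapshot(n); d['px']=np.array(d['pixels'])
    K=np.array(d['mtx'])
    if n=='wrist':
        T=np.eye(4); T[:3,:3]=Ro.from_euler('xyz',s['tcp_rot'],degrees=True).as_matrix(); T[:3,3]=s['tool_pos']
        W=T@np.array(d['T_tool_cam']); d['C']=W[:3,3]; d['Rw']=W[:3,:3]
    else:
        R=np.array(d['R']); d['Rw']=R.T; d['C']=-R.T@np.array(d['t'])
    d['K']=K; return d
def ray(d,u,v):
    return d['Rw']@np.linalg.solve(d['K'],[u,v,1.])
def onz(d,u,v,z):
    q=ray(d,u,v); return d['C']+q*(z-d['C'][2])/q[2]
def tri(d1,p1,d2,p2):
    A=np.zeros((3,3));b=np.zeros(3);qs=[]
    for d,p in((d1,p1),(d2,p2)):
        q=ray(d,*p);q/=np.linalg.norm(q);M=np.eye(3)-np.outer(q,q);A+=M;b+=M@d['C'];qs.append((q,d['C']))
    X=np.linalg.solve(A,b);return X,[np.linalg.norm((np.eye(3)-np.outer(q,q))@(X-c)) for q,c in qs]
def proj(d,X):
    p=d['K']@(d['Rw'].T@(np.array(X)-d['C']));return p[:2]/p[2]
def save(d,f): cv2.imwrite('pics/'+f+'.png',d['px'][:,:,::-1])
E
python3 - <<'E'
from h import *
import pickle
D={}
for n in('scene','top','wrist'):
    D[n]=snap(n)
    print(n,D[n]['C'].round(),D[n]['Rw'][:,2].round(2),D[n]['K'][0,0])
pickle.dump(D,open('d0.pkl','wb'))
for n in ('scene','top'):
    cv2.imwrite(f'pics/{n}0.png',cv2.resize(D[n]['px'][:,:,::-1],(800,600),interpolation=cv2.INTER_CUBIC))
print(sensors.sense())
E
```

```text
pics
scene [ 972. -629.  830.] [-0.43  0.59 -0.69] 403.32260372714785
top [ 361.    8. 1314.] [ 0.13 -0.03 -0.99] 470.9751971313058
wrist [ 253. -548.  372.] [-0.29 -0.09 -0.95] 273.75188553724274
{'time': 0.15, 'joint_pos': array([-7.74313006e+01,  7.50853465e+00,  8.53134066e+01, -1.12430630e-04,
        8.72610548e+01, -4.89362470e+00]), 'qd': array([-0.0182643 , -0.18052996, -0.18507392,  0.0888163 , -0.05655933,
        0.02083988]), 'joint_efforts': array([-4.22372273e-05, -5.70062077e+01, -5.01159990e+01, -2.56171807e-04,
        9.62999387e-03, -1.69189889e-05]), 'tool_pos': array([ 179.9724819, -571.9418224,  230.4650686]), 'tcp_rot': array([-1.79917297e+02, -6.96817892e-03,  1.74623245e+01]), 'ft_force': array([-0.96229419,  0.48342003, -0.25083443]), 'wrist_torque': array([-0.01200897, -0.04851239,  0.00603982]), 'grip_force': 0.0, 'finger_gap': 85.30370249993379}
```

View pics/scene0.png

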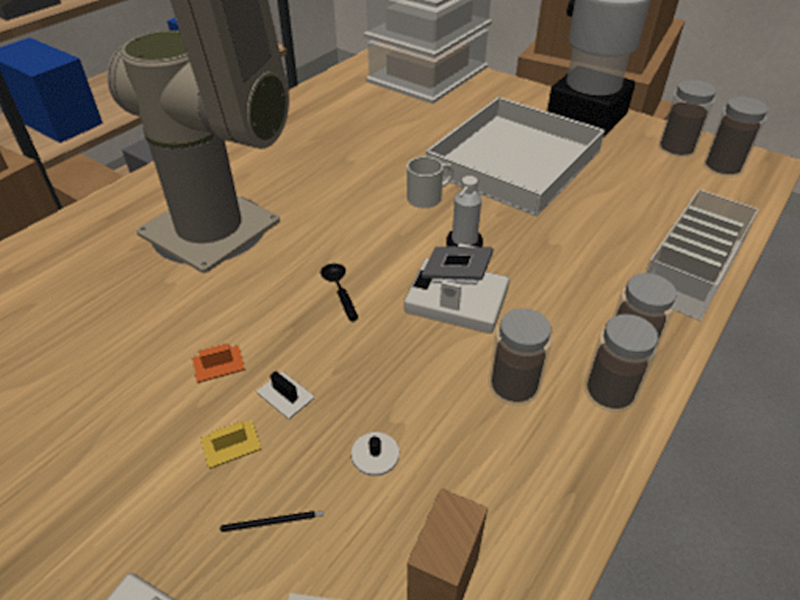

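View pics/top0.png

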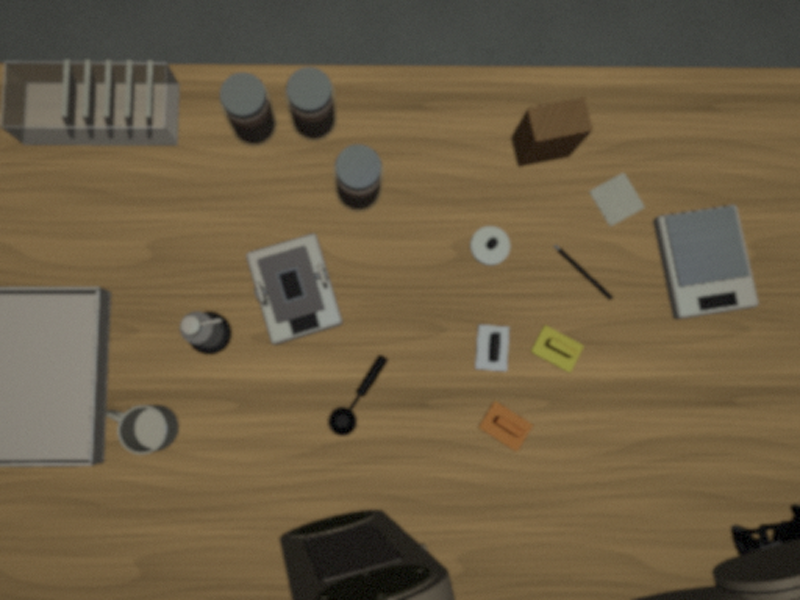

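The scene shot shows the slide (285,390), canister (468,190) and reader (457,270). In the top shot they are at (492,347), (195,326) and (293,288), with the window at (290,284). Next I'll make one composite of enlarged crops to fix the corners.

```bash
python3 - <<'E'
import pickle,cv2,numpy as np
D=pickle.load(open('d0.pkl','rb'))
def crop(n,u,v,w,h,s): 
    return cv2.resize(np.ascontiguousarray(D[n]['px'][v:v+h,u:u+w,::-1]),(w*s,h*s),interpolation=cv2.INTER_CUBIC)
a=crop('scene',250,105,80,110,5); b=crop('top',105,140,130-50,110,5)
a=cv2.convertScaleAbs(a,alpha=1.3);b=cv2.convertScaleAbs(b,alpha=1.6)
top=np.hstack([a,b])
for i in range(0,80,10):
    for o in (0,400): cv2.line(top,(o+i*5,0),(o+i*5,4),(0,0,255),1)
for i in range(0,110,10): cv2.line(top,(0,i*5),(4,i*5),(0,0,255),1); cv2.line(top,(400,i*5),(404,i*5),(0,0,255),1)
cv2.imwrite('pics/c1.png',top); print(top.shape)
E
```

```text
(550, 800, 3)
```

View pics/c1.png

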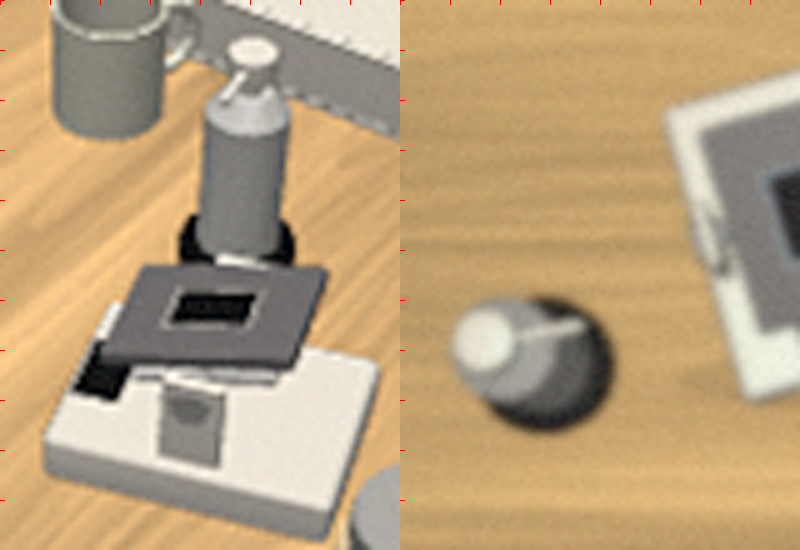

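In the crop, the nozzle cap top is at scene px (300.6,115) and top px (121.6,208). The bed corners are clear in the scene view. The black display marks the reader's front, which faces the robot.

```bash
python3 - <<'E'
import pickle
from h import *
D=pickle.load(open('d0.pkl','rb')); S,T=D['scene'],D['top']
print('nozzle',tri(S,(300.6,115),T,(121.6,208)), onz(T,121.6,208,161),onz(S,300.6,115,161))
k=1.5625
print('win',tri(S,(457/k,260/k),T,(290.5/k,284/k)))
sc=[(250+x/5,105+y/5) for x,y in[(140,267),(328,267),(297,368),(103,362)]]
tp=[(257/k,261/k),(303/k,246/k),(323/k,308/k),(277/k,322/k)]
# scene order: far-left(front,left), far-right(rear,left), near-right(rear,right), near-left(front,right)
tp=[tp[3],tp[0],tp[1],tp[2]]
for a,b in zip(sc,tp): print('bed',tri(S,a,T,b))
hsv=cv2.cvtColor(T['px'],cv2.COLOR_RGB2HSV)
m=((hsv[...,1]<60)&(hsv[...,2]>110)).astype(np.uint8)
for c in cv2.findContours(m,0,2)[0]:
    if cv2.contourArea(c)>200:
        rc=cv2.minAreaRect(c); bx=cv2.boxPoints(rc); 
        z=6 if cv2.contourArea(c)<1000 else 34
        print(np.round(rc[0],1),cv2.contourArea(c),onz(T,*rc[0],z).round(),[onz(T,*p,z)[:2].round().tolist() for p in bx])
E
```

```text
nozzle (array([473.23153764, 270.96582212, 159.57051197]), [np.float64(1.698698942347258), np.float64(1.6986989423473577)]) [471.73072395 269.56485477 161.        ] [475.35872622 270.51564203 161.        ]
win (array([546.12804737, 119.75829197,  99.585364  ]), [np.float64(0.9669675817052288), np.float64(0.9669675817050967)])
bed (array([483.7047251 , 142.77677527,  83.04047885]), [np.float64(0.14252888459319915), np.float64(0.14252888459322988)])
bed (array([584.70124676, 175.44263759, 109.73934078]), [np.float64(2.706283234357955), np.float64(2.7062832343578602)])
bed (array([610.85727084,  99.87973793, 102.65774087]), [np.float64(2.183768015046273), np.float64(2.1837680150461782)])
bed (array([508.70655173,  67.03072965,  76.74430539]), [np.float64(1.3736631088712474), np.float64(1.373663108871191)])
[ 96.2 273.6] 359.5 [308. 369.   6.] [[293.0, 407.0], [348.0, 381.0], [323.0, 330.0], [268.0, 357.0]]
[314.8 222.2] 556.5 [ 444. -232.    6.] [[406.0, -199.0], [488.0, -206.0], [483.0, -264.0], [401.0, -257.0]]
[176.4 205.4] 217.0 [493. 153.   6.] [[521.0, 183.0], [534.0, 147.0], [465.0, 124.0], [453.0, 160.0]]
[ 31.  239.5] 6247.5 [400. 537.  34.] [[545.0, 627.0], [545.0, 461.0], [259.0, 449.0], [261.0, 610.0]]
[187.7 183.8] 779.0 [554. 123.   6.] [[617.0, 211.0], [655.0, 84.0], [491.0, 36.0], [454.0, 160.0]]
[313.5 157. ] 479.0 [ 630. -233.    6.] [[664.0, -198.0], [664.0, -270.0], [595.0, -268.0], [595.0, -197.0]]
[453.3 166.4] 1096.0 [ 596. -620.   34.] [[677.0, -534.0], [707.0, -680.0], [516.0, -704.0], [489.0, -561.0]]
[394.3 127.1] 616.0 [ 717. -469.    6.] [[732.0, -419.0], [770.0, -485.0], [702.0, -520.0], [665.0, -453.0]]
[91.1 60. ] 227.5 [915. 403.   6.] [[852.0, 418.0], [980.0, 415.0], [979.0, 388.0], [851.0, 391.0]]
[29.7 59.9] 644.0 [915. 578.   6.] [[852.0, 614.0], [984.0, 611.0], [978.0, 541.0], [846.0, 545.0]]
```

play_rows([
  [[2, -1.5, 0, 0, 0, 0], [5, -3.6, 0, 0, 0, 0], [8.5, -6.2, 0, 0, 0, 0], [12, -8.7, 0, 0, 0, 0], [15, -11, 0, 0, 0, 0]],
], jaw=0)

```text
time: 0.65
tool_pos: [291.0, -420.6, 230.9]
tcp_rot: [-180.0, -0.0, 17.5]
ft_force: [0.6, 0.5, -0.4]
finger_gap: 12.1
grip_force: 0.0
```

play_rows([
  [[3.5, -2.5, 0, 0, 0, 0], [7.5, -5.5, 0, 0, 0, 0], [11.5, -8.4, 0, 0, 0, 0], [15.5, -11.4, 0, 0, 0, 0], [18.5, -13.6, 0, 0, 0, 0]],
])

```text
time: 1.15
tool_pos: [426.9, -234.6, 231.2]
tcp_rot: [-180.0, -0.0, 17.5]
ft_force: [0.5, -1.1, -0.5]
finger_gap: 0.1
grip_force: 0.0
```

```bash
python3 - <<'E'
from h import *
import pickle
s=sensors.sense();print(s['time'],s['tool_pos'],s['tcp_rot'],s['ft_force'])
d=snap('wrist');pickle.dump(d,open('w1.pkl','wb'))
cv2.imwrite('pics/w1.png',cv2.resize(d['px'][:,:,::-1],(800,600)))
E
```

```text
1.15 [ 426.86240615 -234.57335802  231.2124106 ] [-1.79978575e+02 -2.20007883e-02  1.75235407e+01] [ 0.52743988 -1.07649074 -0.54060245]
```

View pics/w1.png

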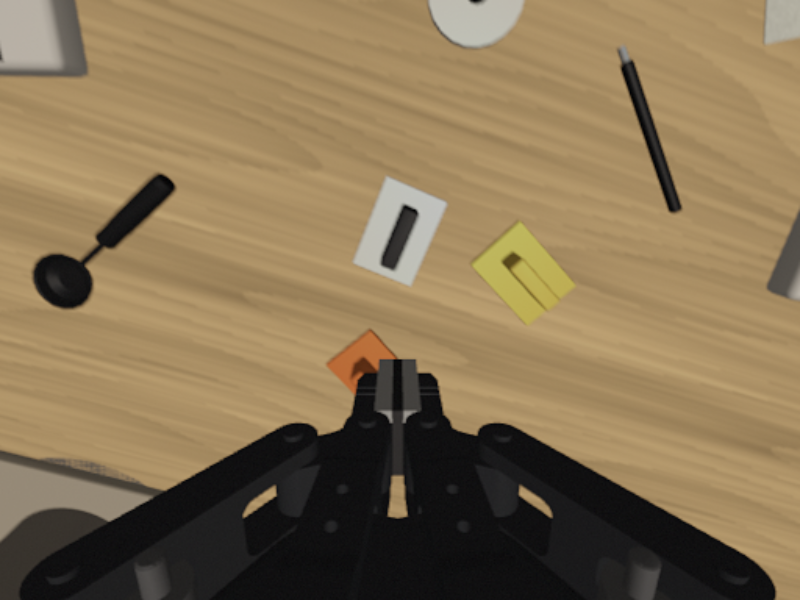

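The wrist view shows the slide in full at (400,231), with its rib upright, and the closed fingers at the bottom. I'll measure the slide from its white outline and work out the move to the canister.

```bash
cat >> h.py <<'E'
def delta(pos,R,s=None):
    s=s or sensors.sense(); R0=Ro.from_euler('xyz',s['tcp_rot'],degrees=True)
    return (R0.inv().apply(np.array(pos)-s['tool_pos'])/10).round(2),(R0.inv()*R).as_rotvec(degrees=True).round(1)
def down(yaw): return Ro.from_euler('xyz',[180,0,yaw],degrees=True)
E
python3 - <<'E'
from h import *
import pickle
d=pickle.load(open('w1.pkl','rb'))
hsv=cv2.cvtColor(d['px'],cv2.COLOR_RGB2HSV)
m=((hsv[...,1]<45)&(hsv[...,2]>120)).astype(np.uint8)
for c in cv2.findContours(m,0,2)[0]:
    M=cv2.moments(c)
    if M['m00']>500:
        rc=cv2.minAreaRect(c)
        if not 220<rc[0][0]<290: continue
        P=np.array([onz(d,*p,6)[:2] for p in cv2.boxPoints(rc)])
        print(P.round(1).tolist(),P.mean(0)); 
        e=P[1]-P[0],P[2]-P[1]
        for v in e: print(np.linalg.norm(v),np.degrees(np.arctan2(v[1],v[0])))
print(delta([473.5,270,200],down(17.5)))
E
```

```text
[[410.0, -195.8], [488.7, -205.3], [483.9, -260.5], [403.4, -254.3]] [ 446.4923578  -228.97234464]
79.20083850264035 -6.911442915075943
55.45850806943393 -94.96364485976466
(array([ 19.4 , -46.39,   3.28]), array([-0.1, -0.2,  0.2]))
```

play_rows([
  [[0.9, -2.3, 0, 0, 0, 0], [2.4, -6.0, 0, 0, 0, 0], [4.1, -10.2, 0, 0, 0, 0], [5.7, -14.2, 0, 0, 0, 0], [7.3, -18.1, 0, 0, 0, 0]],
])

```text
time: 1.7
tool_pos: [440.8, -41.1, 231.2]
tcp_rot: [-180.0, 0.0, 17.4]
ft_force: [1.1, 0.4, -0.1]
finger_gap: -0.2
grip_force: 0.0
```

play_rows([
  [[1.6, -4, 0, 0, 0, 0], [3.2, -8, 0, 0, 0, 0], [4.6, -11.4, 0, 0, 0, 0], [5.5, -13.9, 0, 0, 0, 0], [6, -14.9, 0, 0, 0, 0]],
])

```text
time: 2.2
tool_pos: [453.3, 119.6, 231.0]
tcp_rot: [-180.0, 0.0, 17.6]
ft_force: [0.3, -0.5, -0.2]
finger_gap: -0.1
grip_force: 0.0
```

```bash
python3 - <<'E'
from h import *
import pickle
s=sensors.sense();print(s['time'],s['tool_pos'],s['tcp_rot'],s['ft_force'])
d=snap('wrist');pickle.dump(d,open('w2.pkl','wb'))
cv2.imwrite('pics/w2.png',cv2.resize(d['px'][:,:,::-1],(800,600)))
print(delta([473.5,270,200],down(17.5)))
E
```

```text
2.2 [453.26452433 119.55435252 231.03357871] [-1.79968109e+02  2.41953347e-02  1.76053892e+01] [ 0.26322837 -0.46708341 -0.18033162]
(array([  6.44, -13.71,   3.11]), array([-0. ,  0. ,  0.1]))
```

View pics/w2.png

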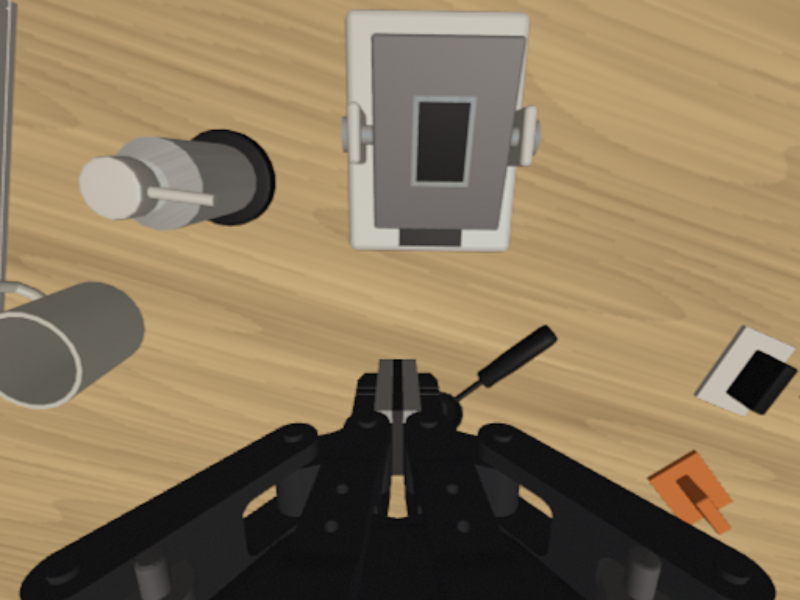

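The wrist view shows the whole bed (372,35)-(499,229), the window centre at (444,141) and the cap top at about (111,187). I'll get the bed pose from its corner points and the known geometry.

```bash
python3 - <<'E'
from h import *
import pickle
from scipy.optimize import least_squares
d=pickle.load(open('w2.pkl','rb'));D=pickle.load(open('d0.pkl','rb'))
k=1.5625
g=cv2.cvtColor(d['px'],cv2.COLOR_RGB2HSV)
def quad(m):
    m=cv2.morphologyEx(m.astype(np.uint8),cv2.MORPH_OPEN,np.ones((3,3)))
    best=max(cv2.findContours(m,0,1)[0],key=cv2.contourArea); return best
roi=np.zeros(g.shape[:2],bool); roi[15:152,225:345]=1
c=quad(roi&(g[...,1]<50)&(g[...,2]<155)&(g[...,2]>60))
h=cv2.convexHull(c)
for e in np.arange(.01,.1,.005):
    q=cv2.approxPolyDP(h,e*cv2.arcLength(h,True),True)
    if len(q)==4:break
print('bed quad*k',(q[:,0]*k).round().tolist())
roi2=np.zeros_like(roi); roi2[64:118,265:305]=1
c2=quad(roi2&(g[...,2]<60)); rc=cv2.minAreaRect(c2); print('win',np.array(rc[0])*k,rc[1:])
# bed corners: order rearleft,rearright,frontright,frontleft (800 scale, by eye)
eye=np.array([(372.5,35),(526,37),(499,229.5),(375,228)])/k-0.3
qq=np.array([min(q[:,0],key=lambda p:np.hypot(*(p-e))) for e in eye],float)
loc=np.array([(56,42),(56,-42),(-56,-42),(-56,42)],float)
sc=np.array([(250+x/5,105+y/5) for x,y in[(328,267),(297,368),(103,362),(140,267)]])-.4
wp=np.array(cv2.fitEllipse(c2)[0])
def pts(p,L):
    x,y,yw,t=p; R=Ro.from_euler('zy',[yw,0]).as_matrix()
    cx=np.array([x,y,78.])+0
    ax=np.array([np.cos(yw)*np.cos(t),np.sin(yw)*np.cos(t),np.sin(t)]);ay=np.array([-np.sin(yw),np.cos(yw),0]);n=np.cross(ax,ay)
    o=cx+22*n
    return o,np.array([o+a*ax+b*ay for a,b in L])
for name,obs in (('wrist eye',[(d,eye)]),('wrist mask',[(d,qq)]),('both',[(d,eye),(D['scene'],sc)])):
    f=lambda p:np.concatenate([((np.array([proj(dd,X) for X in pts(p,loc)[1]])-o)).ravel() for dd,o in obs])
    r_=least_squares(f,[550,120,.3,.25])
    p=r_.x; print(name,p.round(3),np.degrees(p[2:]).round(2),'o',pts(p,loc)[0].round(1),'rms',np.sqrt(np.mean(r_.fun**2)).round(2),'winproj*k',(proj(d,pts(p,loc)[0])*k).round(1))
print('noz',onz(d,111/k,187/k,161),delta([473.5,270,200],down(17.5)))
E
```

```text
bed quad*k [[373.0, 33.0], [525.0, 38.0], [495.0, 228.0], [375.0, 227.0]]
win [442.07444191 141.22161865] ((31.092397689819336, 49.96306228637695), 2.2025980949401855)
wrist eye [5.51282e+02 1.22656e+02 2.98000e-01 2.98000e-01] [17.09 17.09] o [545.1 120.8  99. ] rms 1.0 winproj*k [441.9 144.2]
wrist mask [5.51751e+02 1.23092e+02 2.88000e-01 3.16000e-01] [16.5  18.12] o [545.2 121.1  98.9] rms 1.48 winproj*k [441.3 143.8]
both [5.51230e+02 1.22424e+02 2.99000e-01 2.77000e-01] [17.12 15.86] o [545.5 120.7  99.2] rms 1.12 winproj*k [442.3 143.6]
noz [474.79142689 270.52829969 161.        ] (array([  6.44, -13.71,   3.11]), array([-0. ,  0. ,  0.1]))
```

play_rows([
  [[1.2, -2.5, 0, 0, 0, 0], [3, -6.2, 0, 0, 0, 0], [5, -10.4, 0.6, 0, 0, 0], [6.2, -13.1, 2, 0, 0, 0], [6.5, -13.7, 4, 0, 0, 0]],
])

```text
time: 2.75
tool_pos: [475.7, 269.7, 191.8]
tcp_rot: [-180.0, -0.1, 17.6]
ft_force: [0.6, -1.3, -0.3]
finger_gap: -0.2
grip_force: 0.0
```

play_rows([
  [[0, 0, 0.8, 0, 0, 0], [0, 0, 1.5, 0, 0, 0], [0, 0, 2.0, 0, 0, 0], [0, 0, 2.4, 0, 0, 0], [0, 0, 2.7, 0, 0, 0]],
])

```text
time: 3.25
tool_pos: [475.0, 267.2, 164.7]
tcp_rot: [-180.0, -0.1, 17.4]
ft_force: [0.8, -0.4, 0.1]
finger_gap: -0.4
grip_force: 0.0
```

```bash
python3 - <<'E'
from h import *
s=sensors.sense();print(s['time'],s['tool_pos'],s['tcp_rot'],s['ft_force'])
d=snap('wrist')
cv2.imwrite('pics/w3.png',d['px'][:,:,::-1])
E
```

```text
3.25 [474.99310406 267.15186282 164.68166924] [-1.79999908e+02 -5.33863933e-02  1.74057088e+01] [ 0.81676497 -0.44411756  0.0712347 ]
```

View pics/w3.png

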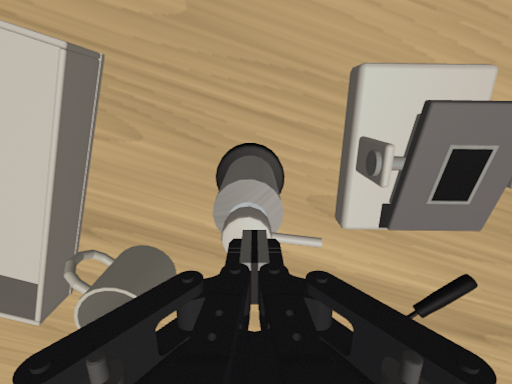

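The shut fingertips sit over the cap, about 3 mm to the spout side. I'll correct that and press.

play_rows([
  [[0, -0.3, 0.2, 0, 0, 0], [0, -0.3, 0.4, 0, 0, 0], [0, -0.3, 0.6, 0, 0, 0], [0, -0.3, 0.75, 0, 0, 0], [0, -0.3, 0.85, 0, 0, 0]],
])

```text
time: 3.8
tool_pos: [473.8, 271.0, 156.3]
tcp_rot: [-180.0, -0.0, 17.5]
ft_force: [-1.3, 1.4, 5.0]
finger_gap: 0.4
grip_force: 2.8
```

play_rows([
  [[0, 0, 0.1, 0, 0, 0], [0, 0, 0.15, 0, 0, 0], [0, 0, 0.2, 0, 0, 0], [0, 0, 0.2, 0, 0, 0]],
])

```text
time: 4.2
tool_pos: [473.9, 271.0, 155.0]
tcp_rot: [-180.0, -0.1, 17.5]
ft_force: [-3.8, -1.5, 9.5]
finger_gap: 0.1
grip_force: 4.8
```

play_rows([
  [[0, 0, 0.1, 0, 0, 0], [0, 0, 0.1, 0, 0, 0], [0, 0, 0.1, 0, 0, 0]],
])

```text
time: 4.5
tool_pos: [474.0, 271.0, 154.9]
tcp_rot: [-180.0, -0.1, 17.5]
ft_force: [-7.1, -2.1, 15.8]
finger_gap: -0.4
grip_force: 7.9
```

play_rows([
  [[0, 0, -0.6, 0, 0, 0], [0, 0, -2, 0, 0, 0], [0, 0, -4, 0, 0, 0], [0, 0, -6.5, 0, 0, 0], [0, 0, -8, 0, 0, 0]],
])

```text
time: 5.0
tool_pos: [474.2, 270.7, 235.1]
tcp_rot: [-180.0, -0.1, 17.5]
ft_force: [0.5, -0.4, 0.6]
finger_gap: -0.1
grip_force: 0.0
```

```bash
python3 - <<'E'
from h import *
print(delta([446.5,-229,232],down(-5.3)))
E
```

```text
(array([-17.64,  46.84,   0.28]), array([-0. , -0.1, 22.8]))
```

play_rows([
  [[-1, 2.6, 0, 0, 0, 0], [-2.6, 6.8, 0, 0, 0, 0], [-4.3, 11.3, 0, 0, 0, 0], [-6, 15.8, 0, 0, 0, 0], [-7.6, 20.2, 0, 0, 0, 0]],
])

```text
time: 5.5
tool_pos: [461.2, 53.4, 232.9]
tcp_rot: [180.0, -0.0, 17.5]
ft_force: [0.7, -0.7, 0.3]
finger_gap: 0.1
grip_force: 0.0
```

play_rows([
  [[-1.7, 4.4, 0, 0, 0, 4], [-3.4, 8.9, 0, 0, 0, 9], [-5.1, 13.4, 0, 0, 0, 14], [-6.8, 17.9, 0, 0, 0, 19], [-8.2, 21.8, 0, 0, 0, 22.8]],
], jaw=0.6)

```text
time: 6.0
tool_pos: [448.3, -179.9, 233.0]
tcp_rot: [180.0, -0.0, -5.6]
ft_force: [0.7, 0.5, 0.3]
finger_gap: 51.1
grip_force: 0.0
```

```bash
python3 - <<'E'
from h import *
print(sensors.sense()['finger_gap'],delta([446.5,-229,100],down(-5.3)))
E
```

```text
51.05770272637206 (array([ 0.3 ,  4.9 , 13.31]), array([ 0. , -0. , -0.3]))
```

play_rows([
  [[0.1, 1.5, 0.5, 0, 0, 0], [0.2, 3.5, 2.5, 0, 0, 0], [0.3, 4.6, 5.5, 0, 0, 0], [0.3, 4.9, 8.5, 0, 0, 0], [0.3, 4.9, 11, 0, 0, 0]],
])

```text
time: 6.5
tool_pos: [446.8, -226.3, 120.9]
tcp_rot: [-180.0, 0.1, -5.3]
ft_force: [-1.1, -0.5, 0.4]
finger_gap: 51.1
grip_force: 0.0
```

```bash
python3 - <<'E'
from h import *
s=sensors.sense();print(s['tool_pos'],s['tcp_rot'])
d=snap('wrist')
cv2.imwrite('pics/w4.png',d['px'][:,:,::-1])
hsv=cv2.cvtColor(d['px'],cv2.COLOR_RGB2HSV)
m=((hsv[...,1]<45)&(hsv[...,2]>120)).astype(np.uint8)
c=max(cv2.findContours(m,0,2)[0],key=lambda c:cv2.contourArea(c) if abs(cv2.minAreaRect(c)[0][0]-256)<60 else 0)
P=np.array([onz(d,*p,6)[:2] for p in cv2.boxPoints(cv2.minAreaRect(c))]);print(P.round(1).tolist(),P.mean(0))
for v in (P[1]-P[0],P[2]-P[1]): print(np.linalg.norm(v),np.degrees(np.arctan2(v[1],v[0])))
E
```

```text
[ 446.77950642 -226.26443287  120.86641228] [-1.79953686e+02  8.08829223e-02 -5.31286221e+00]
[[488.5, -207.3], [483.5, -261.2], [405.3, -256.8], [410.8, -197.9]] [ 447.00630246 -230.78440499]
54.124920062901616 -95.35196625537094
78.31876867133788 176.79886476630963
```

View pics/w4.png

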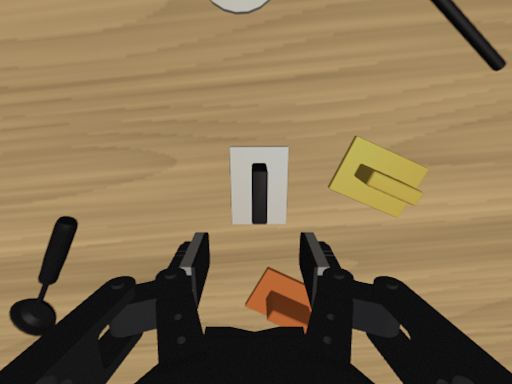

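The slide and rib at (260,185) line up with the fingers, so I'll descend.

play_rows([
  [[0, 0.2, 1.5, 0, 0, 0], [0, 0.4, 4.5, 0, 0, 0], [0, 0.4, 7.5, 0, 0, 0], [0, 0.4, 9.7, 0, 0, 0], [0, 0.4, 10.85, 0, 0, 0]],
])

```text
time: 7.05
tool_pos: [446.6, -229.9, 13.0]
tcp_rot: [-180.0, 0.1, -5.3]
ft_force: [-0.1, 0.7, -0.6]
finger_gap: 50.9
grip_force: 0.0
```

play_rows([
  [[0, 0, 0, 0, 0, 0], [0, 0, 0, 0, 0, 0], [0, 0, 0, 0, 0, 0], [0, 0, 0, 0, 0, 0], [0, 0, 0, 0, 0, 0]],
], jaw=0, squeeze=50)

```text
time: 7.55
tool_pos: [448.4, -231.4, 16.1]
tcp_rot: [179.9, -0.2, -5.3]
ft_force: [-0.5, 0.5, 7.2]
finger_gap: 13.0
grip_force: 50.3
```

play_rows([
  [[0, 0, 0, 0, 0, 0], [0, 0, -0.5, 0, 0, 0], [0, 0, -2, 0, 0, 0], [0, 0, -5, 0, 0, 0], [0, 0, -8, 0, 0, 0]],
])

```text
time: 8.05
tool_pos: [446.2, -230.0, 94.8]
tcp_rot: [-180.0, 0.1, -5.3]
ft_force: [0.4, -0.6, -0.2]
finger_gap: 13.3
grip_force: 49.3
```

```bash
python3 - <<'E'
from h import *
s=sensors.sense();print(s['tool_pos'],s['tcp_rot'])
d=snap('wrist')
cv2.imwrite('pics/w5.png',d['px'][:,:,::-1])
E
```

```text
[ 446.23411507 -229.98738466   94.80625769] [-1.79950465e+02  9.39757597e-02 -5.33462945e+00]
```

View pics/w5.png

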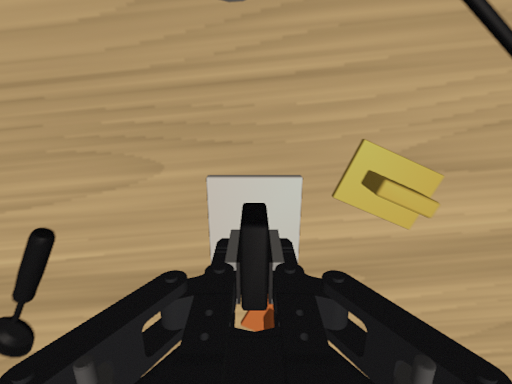

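The slide is held by its rib and looks square and centred in the jaws, with its front edge at row 176. I'll measure where it sits in the tool frame.

```bash
python3 - <<'E'
from h import *
from scipy.optimize import least_squares
s=sensors.sense();print(s['tool_pos'],s['ft_force'],s['time'])
d=snap('wrist'); g=cv2.cvtColor(d['px'],cv2.COLOR_RGB2HSV)
T=np.array(d['T_tool_cam']);K=d['K']
m=(g[...,1]<45)&(g[...,2]>120)
L=[];Rr=[]
for v in range(182,232,4):
    c=np.where(m[v,190:320])[0]+190; L.append((c.min()-.5,v));Rr.append((c.max()+.5,v))
col=[(u,np.where(m[150:220,u])[0].min()+150-.5) for u in range(214,298,6)]
l=np.polyfit(*np.array(L).T[::-1],1);rr=np.polyfit(*np.array(Rr).T[::-1],1);t=np.polyfit(*np.array(col).T,1)
def X(e): # intersect u=e0 v+e1, v=t0 u+t1
    v=(t[0]*e[1]+t[1])/(1-t[0]*e[0]); return np.array([np.polyval(e,v),v])
print('slopes',l,rr,t,X(l),X(rr))
Rc=T[:3,:3].T
def pj(P): p=K@(Rc@(np.array(P)-T[:3,3]));return p[:2]/p[2]
def S(p,q): # slide point in tool: slide x=tool x, y=-tool y, z=-tool z
    tx,ty,tz,pit,yaw=p; R=Ro.from_euler('zyx',[yaw,pit,180],degrees=True); return R.apply(q)+[tx,ty,tz]
def f(p):
    o=[]
    for e,y in((l,28),(rr,-28)):
        for x in(40,5):
            q=pj(S(p,[x,y,6])); o.append(np.polyval(e,q[1])-q[0])
        o.append(0)
    a,b=pj(S(p,[40,28,6])),pj(S(p,[40,-28,6]))
    o+=[np.polyval(t,a[0])-a[1],np.polyval(t,b[0])-b[1]]
    return o
for z0 in (None,):
    q=least_squares(f,[0,0,12,0,0]);print('tx,ty,tz,pitch,yaw',q.x.round(2),np.abs(q.fun).max().round(2))
for fix in (0,):
    q=least_squares(lambda p:f([p[0],p[1],p[2],0,p[3]]),[0,0,12,0]);print('pitch0',q.x.round(2),np.round(q.fun,2))
E
```

```text
[ 449.36568376 -231.99757784  100.97921342] [ 4.06641299 -2.3964487   3.38977052] 8.1
slopes [4.80769231e-02 1.97596154e+02] [-5.21978022e-02  3.11329670e+02] [2.74330116e-16 1.76500000e+02] [206.08173077 176.5       ] [302.11675824 176.5       ]
tx,ty,tz,pitch,yaw [-3.42 -0.41 18.38  1.32 -0.09] 0.03
pitch0 [-3.19 -0.41 18.93 -0.09] [ 0.14 -0.15  0.   -0.09  0.1   0.    0.03 -0.03]
```

```bash
cat >> h.py <<'E'
def bedf(yw,t):
    yw,t=np.radians([yw,t]); ax=np.array([np.cos(yw)*np.cos(t),np.sin(yw)*np.cos(t),np.sin(t)]);ay=np.array([-np.sin(yw),np.cos(yw),0]);n=np.cross(ax,ay)
    return ax,ay,n,Ro.from_matrix(np.array([ax,-ay,-n]).T)
E
python3 - <<'E'
from h import *
o=np.array([545.7,120.8,99.1]);ax,ay,n,R=bedf(17.1,16.8)
g=o+n*(17+60)+ax*(2-60); print(g,delta(g,R))
# intermediate halfway
s=sensors.sense();print(s['tool_pos'],s['ft_force'])
E
```

```text
[471.35843917  97.92954961 156.04975709] (array([ -0.89, -33.06,  -5.78]), array([  3.6,  16.2, -22.2]))
[ 449.84571105 -232.29182821   99.52191677] [ 1.30855907 -0.74890538 -0.10690381]
```

play_rows([
  [[0, -1.5, -1, 0, 0, 0], [0, -4.5, -2.5, 0, 0, 0], [0, -8.5, -4, 0, 0, 0], [0, -12.5, -5, 0, 0, 0], [0, -16.5, -6, 0, 0, 0]],
])

```text
time: 8.65
tool_pos: [461.4, -63.9, 154.1]
tcp_rot: [-180.0, 0.1, -5.4]
ft_force: [1.2, -0.2, -0.7]
finger_gap: 12.7
grip_force: 49.3
```

play_rows([
  [[-0.2, -4, 0, 0.4, 2, -2.8], [-0.4, -8, 0.1, 1.3, 5.8, -8], [-0.6, -12, 0.2, 2.3, 10.3, -14.1], [-0.8, -15, 0.2, 3.1, 14, -19.2], [-0.9, -16.6, 0.2, 3.6, 16.2, -22.2]],
])

```text
time: 9.15
tool_pos: [466.9, 102.9, 150.9]
tcp_rot: [-179.5, -16.5, 17.3]
ft_force: [-0.1, 0.3, -0.8]
finger_gap: 13.3
grip_force: 49.3
```

play_rows([
  [[0, 0, 0, 0, 0, 0], [0, 0, 0, 0, 0, 0], [0, 0, 0, 0, 0, 0]],
])

```text
time: 9.45
tool_pos: [468.7, 99.5, 152.1]
tcp_rot: [-179.6, -16.4, 16.9]
ft_force: [0.1, 0.1, -0.6]
finger_gap: 13.0
grip_force: 49.3
```

```bash
python3 - <<'E'
from h import *
import pickle
s=sensors.sense();print(s['tool_pos'],s['tcp_rot'])
d=snap('wrist');pickle.dump(d,open('w6.pkl','wb'))
cv2.imwrite('pics/w6.png',cv2.resize(d['px'][:,:,::-1],(800,600)))
E
```

```text
[468.72609322  99.47860468 152.12993762] [-179.59157313  -16.41407499   16.87835781]
```

View pics/w6.png

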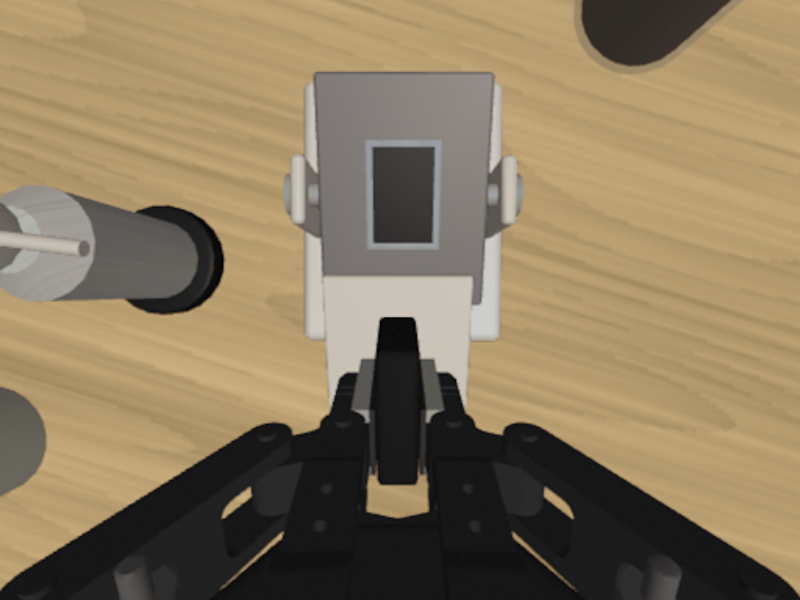

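The wrist view shows the held slide with its front edge at row 276 and the bed ahead, rear corners at (315,73) and (494,73). The dark window spans (372,147)-(435,243). I'll refit the bed pose in this view.

```bash
python3 - <<'E'
from h import *
import pickle
from scipy.optimize import least_squares
d=pickle.load(open('w6.pkl','rb'));k=1.5625
g=cv2.cvtColor(d['px'],cv2.COLOR_RGB2HSV)[...,2].astype(float)
cv=lambda P:cv2.cornerSubPix(cv2.cvtColor(d['px'],cv2.COLOR_RGB2GRAY),np.array(P,np.float32).reshape(-1,1,2)/k-.2,(4,4),(-1,-1),(3,30,.01)).reshape(-1,2)
W=cv([(372.5,147),(435,147),(432.5,243),(374,243)]);B=cv([(315.5,73),(493.5,73),(480,303.5)])
print((W*k).round(1).tolist(),(B*k).round(1).tolist())
obs=np.vstack([W,B]);L=[(23,15),(23,-15),(-23,-15),(-23,15),(56,42),(56,-42),(-56,-42)]
def f(p,sel):
    ax,ay,n,_=bedf(p[2],p[3]);o=np.array([p[0],p[1],78])+22*n
    return np.concatenate([proj(d,o+L[i][0]*ax+L[i][1]*ay)-obs[i] for i in sel])
for sel in (range(7),range(6),(0,1,2,3),(4,5,6)):
    q=least_squares(f,[551,122,17,17],args=(list(sel),));p=q.x;ax,ay,n,R=bedf(p[2],p[3]);o=np.array([p[0],p[1],78])+22*n
    print(list(sel),p.round(2),'o',o.round(1),'rms',np.sqrt(np.mean(q.fun**2)).round(2),q.fun.round(1) if len(sel)==7 else '')
E
```

```text
[[371.5, 146.10000610351562], [434.1000061035156, 146.10000610351562], [432.1000061035156, 242.60000610351562], [372.8999938964844, 242.5]] [[313.70001220703125, 71.5999984741211], [493.29998779296875, 72.5999984741211], [479.70001220703125, 303.70001220703125]]
[0, 1, 2, 3, 4, 5, 6] [549.56 122.29  16.5   10.95] o [545.6 121.1  99.6] rms 1.0 [-0.2 -0.3 -0.1 -0.  -0.3  0.2 -0.8 -0.  -1.  -1.   0.6 -1.1  1.8  2.5]
[0, 1, 2, 3, 4, 5] [548.69 121.76  16.62   8.19] o [545.7 120.9  99.8] rms 0.2 
[0, 1, 2, 3] [551.2  122.52  16.87  15.73] o [545.5 120.8  99.2] rms 0.11 
[4, 5, 6] [548.96 123.09  15.8    5.02] o [547.1 122.6  99.9] rms 1.31
```

```bash
python3 - <<'E'
from h import *
import pickle
from scipy.optimize import least_squares
d6=pickle.load(open('w6.pkl','rb'));d2=pickle.load(open('w2.pkl','rb'));D=pickle.load(open('d0.pkl','rb'));k=1.5625
def cv(d,P,w=3):
    return cv2.cornerSubPix(cv2.cvtColor(d['px'],cv2.COLOR_RGB2GRAY),np.array(P,np.float32).reshape(-1,1,2),(w,w),(-1,-1),(3,30,.01)).reshape(-1,2)
C=[(56,42),(56,-42),(-56,-42),(-56,42)];Wn=[(23,15),(23,-15),(-23,-15),(-23,15)]
s5=lambda P:[(250+x/5-.4,105+y/5-.4) for x,y in P]
O=[(d6,cv(d6,np.array([(372.5,147),(435,147),(432.5,243),(374,243),(315.5,73),(493.5,73)])/k-.2,4),Wn+C[:2]),
 (d2,cv(d2,np.array([(372.5,35),(526,37),(499,229.5),(375,228)])/k-.2),C),
 (d2,cv(d2,np.array([(419,103),(471,103),(465,184),(419,183)])/k-.2),Wn),
 (D['scene'],cv(D['scene'],s5([(328,267),(297,368),(103,362),(140,267)]),2),C),
 (D['scene'],cv(D['scene'],s5([(257,293),(247,323),(170,321),(182,291)]),2),Wn)]
cam=[0,1,1,2,2]
def f(p,w=range(5)):
    ax,ay,n,_=bedf(p[2],p[3]);o=np.array([p[0],p[1],78])+22*n;r_=[]
    for i in w:
        d,P,L=O[i]; b=p[4+3*cam[i]:7+3*cam[i]]
        r_.append(np.concatenate([proj(d,o+a*ax+c*ay+b)-q for (a,c),q in zip(L,P)])/.6)
    return np.concatenate(r_+[p[4:]/1.5])
for w in (range(5),(0,1,2),(3,4),(1,),(2,),(0,)):
    q=least_squares(f,[551,122,17,17]+[0]*9,args=(w,),loss='soft_l1');p=q.x
    ax,ay,n,_=bedf(p[2],p[3]);print(list(w),p[2:4].round(2),'o',(np.array([p[0],p[1],78])+22*n).round(1),'b',p[4:].round(1),'cost',q.cost.round(1), '+-',np.sqrt(np.diag(np.linalg.inv(q.jac.T@q.jac)))[2:4].round(1))
s=sensors.sense();print(s['tool_pos'],s['tcp_rot'],s['wrist_torque'],s['ft_force'],s['time'])
E
```

```text
[0, 1, 2, 3, 4] [16.72 12.93] o [546.5 120.8  99.4] b [-0.4  0.2 -2.9 -0.3  0.3 -5.2  0.7 -0.5 -1.3] cost 20.9 +- [0.2 1.1]
[0, 1, 2] [16.69 12.25] o [546.1 121.   99.5] b [-0.1 -0.1 -2.5  0.1  0.1 -5.4  0.   0.   0. ] cost 9.6 +- [0.2 1.6]
[3, 4] [17.06 13.32] o [548.2 118.7  99.4] b [ 0.   0.  -0.  -0.   0.   0.  -0.  -0.  -0.2] cost 10.6 +- [1.1 1.7]
[1] [16.81 13.02] o [546.6 121.4  99.4] b [ 0.  0.  0. -0.  0. -6.  0.  0.  0.] cost 4.3 +- [0.3 1.8]
[2] [16.52 15.75] o [545.5 121.2  99.2] b [ 0.  -0.  -0.  -0.   0.  -0.4  0.   0.   0. ] cost 0.5 +- [0.7 2.9]
[0] [16.61  8.69] o [545.8 120.9  99.7] b [ 0.   0.  -0.5  0.   0.   0.   0.   0.   0. ] cost 0.5 +- [0.3 1.7]
[468.91562208  99.33164129 152.19311187] [-179.59171791  -16.42520973   16.86571609] [-0.07035537  0.19247701 -0.04470091] [-0.49256845 -0.03593052 -0.98460256] 9.5
```

```bash
python3 - <<'E'
from h import *
o=np.array([546.2,120.9,99.4]);ax,ay,n,R=bedf(16.7,13)
print(delta(o+n*(16+10)+ax*3,R))
E
```

```text
(array([6.66, 0.21, 4.75]), array([-0.5, -3.4,  0.2]))
```

play_rows([
  [[1, 0, 0.2, 0, -0.5, 0], [2.8, 0.1, 0.7, -0.2, -1.2, 0.1], [4.6, 0.2, 1.6, -0.3, -2.2, 0.1], [5.9, 0.2, 2.7, -0.4, -3, 0.2], [6.5, 0.2, 3.6, -0.5, -3.4, 0.2]],
])

```text
time: 10.0
tool_pos: [540.5, 118.8, 136.1]
tcp_rot: [179.9, -13.1, 16.7]
ft_force: [0.7, -0.8, -1.3]
finger_gap: 12.6
grip_force: 49.3
```

play_rows([
  [[0.1, 0, 0.5, 0, 0, 0], [0.1, 0, 0.9, 0, 0, 0], [0.1, 0, 1.1, 0, 0, 0], [0.1, 0, 1.1, 0, 0, 0], [0.1, 0, 1.1, 0, 0, 0]],
])

```text
time: 10.5
tool_pos: [542.0, 120.2, 126.1]
tcp_rot: [179.9, -13.1, 16.7]
ft_force: [-0.1, -0.3, -1.4]
finger_gap: 13.1
grip_force: 49.3
```

```bash
cat > look.py <<'E'
from h import *
import sys
s=sensors.sense();o=np.array([546.2,120.9,99.4]);ax,ay,n,R=bedf(16.7,13)
Rt=Ro.from_euler('xyz',s['tcp_rot'],degrees=True)
e=s['tool_pos']-o
print(s['time'],'rel bed x,y,n',e@ax,e@ay,e@n,'rot',s['tcp_rot'].round(2),'F tool',Rt.inv().apply(s['ft_force']).round(2),'M tool',Rt.inv().apply(s['wrist_torque']).round(3))
if len(sys.argv)>1:
    d=snap('wrist');im=cv2.resize(d['px'][:,:,::-1],(1600,1200),interpolation=cv2.INTER_CUBIC)[100:700,450:1150];cv2.imwrite('pics/'+sys.argv[1]+'.png',im)
E
python3 look.py w7
```

```text
10.5 rel bed x,y,n 1.8891108012454743 0.5631074901852612 26.938844311857178 rot [179.95 -13.12  16.75] F tool [-0.47  0.28  1.28] M tool [ 0.031 -0.176 -0.005]
```

View pics/w7.png

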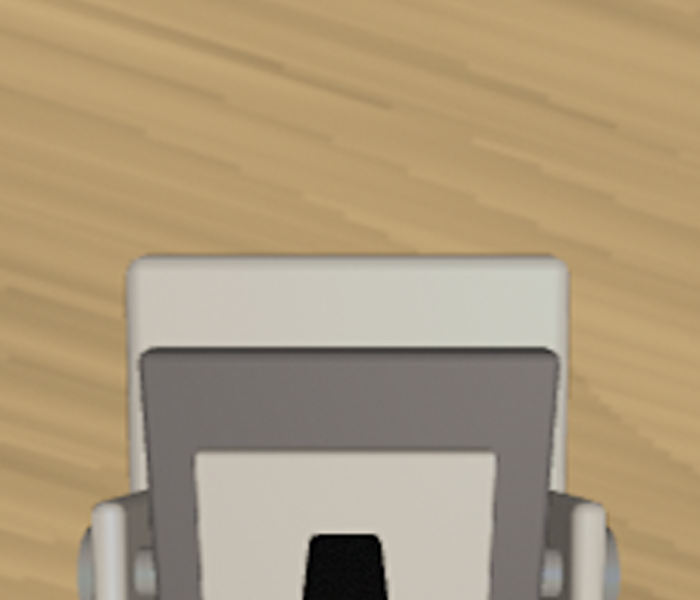

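The slide is square and centred above the bed: front edge at row 452, bed edges at about 147 and 552, slide at 195-496. All 10 picture views are used, so from here I go by force and numbers.

play_rows([
  [[0, 0.05, 0.2, 0, 0, 0], [0, 0.05, 0.45, 0, 0, 0], [0, 0.05, 0.65, 0, 0, 0], [0, 0.05, 0.8, 0, 0, 0], [0, 0.05, 0.8, 0, 0, 0]],
])

```text
time: 11.05
tool_pos: [543.7, 120.4, 117.5]
tcp_rot: [180.0, -13.0, 16.8]
ft_force: [0.3, -0.0, -0.8]
finger_gap: 12.8
grip_force: 49.3
```

```bash
python3 look.py
```

```text
11.05 rel bed x,y,n 1.6129285048040707 0.27378430119517805 18.16145214493196 rot [179.96 -13.05  16.77] F tool [0.15 0.1  0.83] M tool [-0.036 -0.18   0.009]
```

play_rows([
  [[0, 0, 0.1, 0, 0, 0], [0, 0, 0.15, 0, 0, 0], [0, 0, 0.15, 0, 0, 0]],
])

```text
time: 11.35
tool_pos: [544.3, 120.5, 116.5]
tcp_rot: [179.9, -13.1, 16.8]
ft_force: [0.6, -0.5, -1.1]
finger_gap: 13.1
grip_force: 49.4
```

```bash
python3 look.py
```

```text
11.35 rel bed x,y,n 1.9959344164925028 0.18643037819450373 17.09353887086104 rot [179.95 -13.09  16.77] F tool [0.14 0.64 1.15] M tool [-0.001 -0.155  0.008]
```

```bash
cat > gap.py <<'E'
from h import *
d=snap('wrist');g=cv2.cvtColor(d['px'],cv2.COLOR_RGB2GRAY).astype(float);g=cv2.GaussianBlur(g,(3,3),0)
T=np.array(d['T_tool_cam'])
def tl(u,v,z):
    q=T[:3,:3]@np.linalg.solve(d['K'],[u,v,1.]);return T[:3,3]+q*(z-T[2,3])/q[2]
for u in(215,224,280,290):
    c=g[:,u];dv=np.diff(c)
    s=130+np.argmax(dv[130:205]); b=90+np.argmin(dv[90:s-8])  # white housing -> dark edge
    mn=b+1+np.argmax(dv[b+1:b+6]) # dark line -> grey face
    print(u,'slide edge row',s+.5,'bed rear',b+.5,mn+.5,'tool x slide',tl(u,s+.5,10)[0].round(1),'bed',tl(u,b+.5,16)[0].round(1),tl(u,mn+.5,16)[0].round(1))
v=s+6
r0=g[v];dd=np.diff(r0)
print('row',v,'edges',[(u,int(dd[u])) for u in range(170,340) if abs(dd[u])>12])
print(tl(256,v,10))
E
python3 gap.py
```

```text
215 slide edge row 176.5 bed rear 144.5 147.5 tool x slide 37.5 bed 54.8 53.1
224 slide edge row 176.5 bed rear 144.5 147.5 tool x slide 37.5 bed 54.8 53.1
280 slide edge row 176.5 bed rear 144.5 147.5 tool x slide 37.5 bed 54.8 53.1
290 slide edge row 176.5 bed rear 144.5 147.5 tool x slide 37.5 bed 54.8 53.1
row 182 edges [(185, -29), (186, -29), (205, 30), (206, 32), (207, 13), (301, -29), (302, -30), (322, 15), (323, 32), (324, 18)]
[34.20860972  0.67763787 10.        ]
```

play_rows([
  [[0, 0, 0.1, 0, 0, 0], [0, 0, 0.15, 0, 0, 0], [0, 0, 0.2, 0, 0, 0], [0, 0, 0.2, 0, 0, 0]],
])

```text
time: 11.8
tool_pos: [544.8, 120.7, 114.8]
tcp_rot: [179.9, -13.1, 16.8]
ft_force: [-4.0, -0.0, 3.3]
finger_gap: 12.9
grip_force: 50.0
```

```bash
python3 look.py
```

```text
11.8 rel bed x,y,n 2.080593462477819 0.1711466931404928 15.285754408273233 rot [179.95 -13.1   16.77] F tool [-3.01 -1.14 -4.14] M tool [ 0.088 -0.404 -0.058]
```

play_rows([
  [[0, 0, 0.1, 0, 0, 0], [0, 0, 0.15, 0, 0, 0], [0, 0, 0.15, 0, 0, 0]],
])

```text
time: 12.1
tool_pos: [545.2, 120.8, 113.2]
tcp_rot: [179.9, -13.1, 16.8]
ft_force: [-5.0, -1.1, 6.0]
finger_gap: 13.4
grip_force: 50.3
```

```bash
python3 look.py
```

```text
12.1 rel bed x,y,n 2.095719343950444 0.16601780174475578 13.724544601141282 rot [179.95 -13.1   16.76] F tool [-3.63 -0.39 -6.98] M tool [ 0.029 -0.466  0.036]
```

play_rows([
  [[-0.02, 0, 0, 0, 1, 0], [-0.05, 0, 0, 0, 2, 0], [-0.05, 0, 0, 0, 2, 0], [-0.05, 0, 0, 0, 2, 0]],
])

```text
time: 12.5
tool_pos: [545.0, 120.7, 113.5]
tcp_rot: [179.9, -15.2, 16.8]
ft_force: [-2.0, -0.4, 5.6]
finger_gap: 13.3
grip_force: 50.3
```

```bash
python3 look.py
```

```text
12.5 rel bed x,y,n 1.9878927343467596 0.12046263872805077 14.021803850575743 rot [179.94 -15.18  16.77] F tool [-0.53 -0.18 -5.98] M tool [-0.013 -0.524  0.   ]
```

play_rows([
  [[0.03, 0, 0, 0, -1, 0], [0.05, 0, 0, 0, -2, 0], [0.08, 0, 0, 0, -3, 0], [0.1, 0, 0, 0, -4, 0], [0.1, 0, 0, 0, -4, 0]],
])

```text
time: 13.0
tool_pos: [546.0, 120.9, 113.8]
tcp_rot: [179.9, -11.1, 16.8]
ft_force: [-3.3, -1.2, 6.9]
finger_gap: 13.0
grip_force: 50.6
```

```bash
python3 look.py
```

```text
13.0 rel bed x,y,n 3.0460408992122083 0.09526166311404424 14.053365665449524 rot [179.94 -11.08  16.77] F tool [-2.12  0.19 -7.45] M tool [-0.002 -0.309  0.04 ]
```

play_rows([
  [[0.02, 0, 0, 0, -0.5, 0], [0.03, 0, 0, 0, -1, 0], [0.03, 0, 0, 0, -1, 0], [0.03, 0, 0, 0, -1, 0]],
])

```text
time: 13.4
tool_pos: [546.3, 121.0, 113.9]
tcp_rot: [179.9, -10.1, 16.8]
ft_force: [-5.1, -0.7, 7.8]
finger_gap: 13.3
grip_force: 50.7
```

```bash
python3 look.py; python3 gap.py
```

```text
13.4 rel bed x,y,n 3.3484467490324747 0.10413905587059959 14.11560883187878 rot [179.94 -10.13  16.77] F tool [-3.6  -0.82 -8.57] M tool [ 0.022 -0.368  0.029]
215 slide edge row 176.5 bed rear 145.5 147.5 tool x slide 37.5 bed 54.3 53.2
224 slide edge row 176.5 bed rear 145.5 147.5 tool x slide 37.5 bed 54.3 53.2
280 slide edge row 176.5 bed rear 145.5 147.5 tool x slide 37.5 bed 54.3 53.2
290 slide edge row 176.5 bed rear 145.5 147.5 tool x slide 37.5 bed 54.3 53.1
row 182 edges [(181, 14), (182, 12), (184, -16), (185, -36), (186, -23), (205, 32), (206, 35), (207, 13), (301, -31), (302, -33), (322, 23), (323, 35), (324, 17), (327, -13)]
[34.26727077  0.67155047 10.        ]
```

play_rows([
  [[-0.02, 0, 0, 0, 0.8, 0], [-0.06, 0, 0, 0, 1.8, 0], [-0.06, 0, 0, 0, 1.8, 0], [-0.06, 0, 0, 0, 1.8, 0]],
])

```text
time: 13.85
tool_pos: [545.7, 120.8, 113.8]
tcp_rot: [179.9, -12.0, 16.8]
ft_force: [-3.3, 0.3, 6.5]
finger_gap: 13.1
grip_force: 50.5
```

```bash
python3 look.py; python3 gap.py
```

```text
13.85 rel bed x,y,n 2.7431531475246547 0.06918498589630484 14.146846113156961 rot [179.94 -11.96  16.76] F tool [-1.71 -1.24 -7.  ] M tool [ 0.08  -0.26  -0.044]
215 slide edge row 176.5 bed rear 145.5 147.5 tool x slide 37.5 bed 54.3 53.1
224 slide edge row 176.5 bed rear 145.5 147.5 tool x slide 37.5 bed 54.3 53.1
280 slide edge row 176.5 bed rear 145.5 147.5 tool x slide 37.5 bed 54.3 53.1
290 slide edge row 176.5 bed rear 145.5 147.5 tool x slide 37.5 bed 54.3 53.1
row 182 edges [(181, 12), (182, 12), (184, -19), (185, -37), (186, -19), (205, 31), (206, 35), (207, 13), (301, -29), (302, -31), (322, 21), (323, 34), (324, 16), (326, -12)]
[34.23087411  0.67525565 10.        ]
```

The contact moment is nearly central at a 12° tilt, so the slide is flush. I'll add a little push, settle and check.

play_rows([
  [[0, 0, 0.05, 0, 0, 0], [0, 0, 0.08, 0, 0, 0], [0, 0, 0.08, 0, 0, 0], [0, 0, 0.08, 0, 0, 0], [0, 0, 0.08, 0, 0, 0]],
])

```text
time: 14.4
tool_pos: [545.9, 120.9, 113.1]
tcp_rot: [179.9, -11.9, 16.8]
ft_force: [-4.1, -0.6, 7.0]
finger_gap: 13.1
grip_force: 50.5
```

```bash
python3 look.py
```

```text
14.4 rel bed x,y,n 2.7863387679916545 0.0941950657494017 13.383612875994123 rot [179.94 -11.95  16.77] F tool [-2.54 -0.55 -7.65] M tool [ 0.025 -0.312  0.024]
```

Normal force is about 8.7 N, so the bed has given about 3 mm, and the grip is steady at 50 N. I'm handing in.

```bash
python3 -c "
from bench import job
print(job.hand_in())"
```

```text
the job is handed in; nothing more can be done
None
```

I pressed the nozzle cap to its stop and let it spring back, then picked up the slide by its rib; it is now held flat and centred on the bed, which has given about 3 mm going by the push force, and the job is handed in at 14.4 s with no verdict returned.

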